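# Pack the blue shelf in its mud-brick recess

## Robot

A 6-joint arm with a two-finger parallel gripper is mounted at the origin on the work surface. World frame = base frame: x ahead of the robot, y to its left, z up, the work surface at z = 0. Lengths are in mm, angles in rad, forces in N, time in s.
With the tool pointing down it reaches from about 400 to 925 mm from the base axis. Payload 12.5 kg.
Tool frame: the origin (TCP) lies midway between the tips of the shut fingers; the grasp point (between the pads) lies 19 mm behind it (env.tcp_to_grasp is the distance from the TCP to the grasp point, in mm); z points along the fingers, y is the line along which they close (so a half turn about z gives the same grasp; the last joint's range is limited). The gripper opens to 95 mm and grips with 3 to 60 N. Pads are 20 mm wide; open, the fingers measure 119 mm over their backs; the gripper's body (75 mm by 180 mm) begins 59 mm behind the grasp point.
Start: joints at [1.197, 0.491, 1.559, -0, 1.092, -0.106], TCP at [165.364, 602.745, 214.661] pointing down, gripper open.
Joint ranges: [-3.1, 3.1], [-0.84, 2.19], [0.05, 2.79], [-1.13, 4.28], [0.06, 2.93], [-2.69, 2.69]. Speed limits (rad/s): [2.22, 2.22, 2.79, 3.14, 3.14, 3.14].

## Interface

Orientations are given as [roll, pitch, yaw] about the fixed x, y, z axes, in that order (R = Rz(yaw) Ry(pitch) Rx(roll)).
In Python, from cell import env gives the robot as it stands. The module is installed in compiled form; this text tells all that it offers.
- The arm moves only by the tool step_arm, never from a script. Its argument "plan" is a list that holds one entry, the list of rows, each a list of 5 numbers: the shift along the tool's x, y, z in mm, then the turn about the tool's z in degrees, then the opening, from -1 (shut) to 1 (fully open). A call has 1 to 8 rows; each row is the pose to reach, as a shift and turn from the pose commanded when the call began, along the tool's axes at that moment; what a row does not reach only later rows make up. A row lasts 1/12 s, in which the tool goes at most 41.7 mm and 7.16 degrees, less where a joint would pass 70% of its speed; a pose out of reach is approached as far as the arm can. A call with a gripper value outside its range is refused whole. The fingers move at their own pace and stop on an object; the grip force is fixed at half the most. Time passes only in rows, so rows that repeat a pose let the fingers close. It gives the time, the measured TCP pose, the force, the opening and the grip force at its end, in the units of the state.
- env.state(): the state, without advancing time (a new reading comes with each control period).
- env.read_camera(name): name is "scene" or "top" or "wrist"; returns the picture (480x640x3 uint8, blue, green, red); there is no depth.
- env.get_calibration(name): a dict with "K" (3x3 intrinsics, pixels), "extrinsics" (4x4, takes a point from world to camera coordinates). Camera axes: x right, y up, looking along -z (the intrinsics and any distortion apply to the point x, -y, -z); pixel columns grow to the right and rows downward; lengths in mm; the calibration is good to about 2 mm. A picture is of the moment at which its call begins: read the wrist's pose just before it. get_calibration takes no time and is no camera call; for the wrist camera it gives the pose at the moment of the call.
- env.job_done(): hands the job in; it is judged then, once.
The state is a dict: "t": time; "joints": joint angles; "qvel": joint speeds; "tau": joint torques, N m; "eef_pos": TCP position; "tcp_rot": TCP orientation; "ft_force": force on the tool from outside, world axes, zero at the start; "moment": the same for the moment, N m; "opening": opening from 0.0 (shut) to 1.0 (fully open); "grip_force": force on a finger pad.
Only numpy, scipy, OpenCV 4.12 (cv2) and the standard library are available. Lean on these libraries where they do the work, as an engineer would, in place of code of your own. Each camera call takes 0.05 s, during which the arm holds its last target. There are 200 camera calls.

## Task

Pack the blue shelf unit in its mud-brick recess so that it cannot shift sideways: of the open gaps down its two sides, one takes the thick pale-wood packer, the other only the thin red one. Ease a packer into a gap from the front, low along the counter, to feel whether it goes in or jams, and where it jams draw it back instead of forcing it. Leave one packer in each gap, standing on its long edge on the counter with well over half its length inside, and do not disturb the crockery and kitchen things around.

Things in the scene. Friction and masses are not known exactly. Their poses are not given: they have to be found in the camera images.
- thick_mid (a point): Centre of the thick packer: a loose strip of pale wood, 200 mm long, 45 mm high, 18 mm thick, both ends fully rounded as seen from above (radius 9 mm), about 90 g. It starts standing on its long edge on the counter. The point is half-way along, half-way up (22.5 mm above its lower edge) and half-way through; x runs along its length (either end may lead), y through its thickness, z up.
- thin_mid (a point): Centre of the thin packer: like the thick one but of red plastic and 12 mm thick (end radius 6 mm), 200 mm long, 45 mm high, about 70 g; same axes.
- shelf: The blue wooden shelf unit, 300 mm wide (its y), 200 mm deep (its x), 220 mm high, with flat smooth sides; heavy and fixed. Origin at the centre of its underside on the counter; x points into the recess (away from the robot), y left, z up; its front is at x = -100 mm. A mud-brick cheek stands on either side, its front level with the shelf's front, its inner face parallel to the shelf's side.
- gap_left (a point): Lower front corner of the shelf's left side (shelf x = -100, y = +150 mm), on the counter. From here the left gap is 15 or 21 mm wide towards the shelf's +y, up to the cheek's face (one gap is 15, the other 21; which is which changes and is not given). It runs straight back along the shelf's x for 200 mm to a wall; open at front and top, its floor is the counter. Axes as the shelf's.
- gap_right (a point): Lower front corner of the shelf's right side (shelf x = -100, y = -150 mm), on the counter. From here the right gap is 15 or 21 mm wide towards the shelf's -y, up to the cheek's face; otherwise like the left gap. Axes as the shelf's.
- cheek_p: One mud-brick cheek of the recess, about 120 to 130 mm wide, 200 mm deep, 240 mm high, fixed; origin at the middle of its lower front edge, axes as the shelf's. It may be on either side of the shelf.
- cheek_q: The other mud-brick cheek, described alike.
- teapot: Aluminium teapot with hinged lid, 150 mm high, 145 mm across the belly, spout to its -x and handle to its +x (230 mm over both); stands on the counter to the left. Bystander; origin under its centre.
- canister: Yellow plastic canister with red twist cap, 110 mm across, 173 mm high, on the counter to the left of the recess. Bystander; origin under its centre.
- cup_stack: Stack of white ceramic cups, 82 mm across, 91 mm high, on top of the shelf. Bystander; origin under its centre.
- jar: Small glass jar with steel lid, 64 mm across, 95 mm high, on top of the shelf. Bystander; origin under its centre.
- tea_tin: Green tea tin, 84 mm across, 130 mm high, on the counter to the right of the recess. Bystander; origin under its centre.
- sugar_bowl: Blue ceramic bowl, 90 mm across, 50 mm high, on top of the shelf between cups and jar. Bystander; origin under its centre.
There are look-alikes about, which are no part of the job. Of the things shaped like the part that bears thick_mid, the wooden one is meant.

How it is judged (in metres and radians):
On the way:
1. the thick packer has been slid into the gap that takes it, more than half its length inside (((x of thick_mid in the frame of shelf above -0.095 m and y of thick_mid in the frame of shelf between 0.15 and 0.176 m and angle between the x axis of thick_mid and the x axis of shelf, either way round below 0.1 rad and angle between thick_mid's own z axis and vertical below 0.12 rad and height (world z) of thick_mid below 0.03 m) or (x of thick_mid in the frame of shelf above -0.095 m and y of thick_mid in the frame of shelf between -0.176 and -0.15 m and angle between the x axis of thick_mid and the x axis of shelf, either way round below 0.1 rad and angle between thick_mid's own z axis and vertical below 0.12 rad and height (world z) of thick_mid below 0.03 m))), for 0.2 s.
At the end, for the whole second after the job is handed in: One packer in each gap beside the shelf: its middle at least 5 mm behind the shelf's front (so over half of its 200 mm is inside), between shelf side and cheek, along the gap within 0.1 rad, on its long edge within 0.12 rad of upright, down on the counter (centre below 30 mm) ((((x of thick_mid in the frame of shelf above -0.095 m and y of thick_mid in the frame of shelf between 0.15 and 0.176 m and angle between the x axis of thick_mid and the x axis of shelf, either way round below 0.1 rad and angle between thick_mid's own z axis and vertical below 0.12 rad and height (world z) of thick_mid below 0.03 m) and (x of thin_mid in the frame of shelf above -0.095 m and y of thin_mid in the frame of shelf between -0.176 and -0.15 m and angle between the x axis of thin_mid and the x axis of shelf, either way round below 0.1 rad and angle between thin_mid's own z axis and vertical below 0.12 rad and height (world z) of thin_mid below 0.03 m)) or ((x of thick_mid in the frame of shelf above -0.095 m and y of thick_mid in the frame of shelf between -0.176 and -0.15 m and angle between the x axis of thick_mid and the x axis of shelf, either way round below 0.1 rad and angle between thick_mid's own z axis and vertical below 0.12 rad and height (world z) of thick_mid below 0.03 m) and (x of thin_mid in the frame of shelf above -0.095 m and y of thin_mid in the frame of shelf between 0.15 and 0.176 m and angle between the x axis of thin_mid and the x axis of shelf, either way round below 0.1 rad and angle between thin_mid's own z axis and vertical below 0.12 rad and height (world z) of thin_mid below 0.03 m)))); the robot touches nothing.
It fails at once if a packer is forced: pressed against the shelf or a cheek with more than 50 N (contact force between any of thick, thin and shelf above 50 N or contact force between any of thick, thin and cheek_p above 50 N or contact force between any of thick, thin and cheek_q above 50 N).
It fails at once if a packer is carried over the shelf or let down into a gap from above (its centre inside the recess and more than 100 mm above the counter) ((x of thick_mid in the frame of shelf between -0.1 and 0.12 m and y of thick_mid in the frame of shelf between -0.2 and 0.2 m and height (world z) of thick_mid above 0.1 m) or (x of thin_mid in the frame of shelf between -0.1 and 0.12 m and y of thin_mid in the frame of shelf between -0.2 and 0.2 m and height (world z) of thin_mid above 0.1 m)).
It fails at once if a bystander is disturbed: moved by more than 20 mm or tipped by more than 0.3 rad (distance of any of teapot, canister, cup_stack, jar, tea_tin, sugar_bowl from where it was at the start of the episode above 0.02 m or angle between any of teapot, canister, cup_stack, jar, tea_tin, sugar_bowl's own z axis and vertical above 0.3 rad).
It also fails if it takes over 70 s, if anything falls off the work surface, if the arm or the gripper's body presses on something with over 40 N, if the wrist force passes 120 N, or if a joint passes its speed limit or range.

## Working session

There is one attempt and no reset: what is moved stays moved. The work goes in short steps, Python scripts to look and compute and a tool call to move; the robot and the scene stay as the last step left them, time stands still between calls to the robot, and variables do not carry over. Pictures are saved under pics/ and viewed, at most 10 in all, crops included, and the job is handed in when it is done.

Besides the shell and the picture viewer there is one more tool, called after ">>>" as name(argument=value, ...) on one line, values as JSON. step_arm: Moves the arm, as the interface text tells. Its arguments: {"type":"object","properties":{"plan":{"type":"array"}},"required":["plan"]}

```bash
mkdir -p pics
python3 - <<'E'
from cell import env
import cv2,numpy as np
for n in("scene","top"):
    im=env.read_camera(n);cv2.imwrite(f"pics/{n}0.png",im)
    c=env.get_calibration(n);print(n,np.round(c["K"],1).tolist(),np.round(c["extrinsics"],3).tolist(),[k for k in c])
s=env.state();print(s)
E
```

```text
scene [[469.6, 0.0, 320.3], [0.0, 469.6, 243.3], [0.0, 0.0, 1.0]] [[0.993, -0.114, -0.0, -555.704], [0.108, 0.943, 0.314, -146.913], [-0.036, -0.312, 0.949, -1310.675], [0.0, 0.0, 0.0, 1.0]] ['K', 'extrinsics']
top [[528.4, 0.0, 312.6], [0.0, 528.4, 241.2], [0.0, 0.0, 1.0]] [[-0.005, -1.0, 0.02, 2.597], [0.998, -0.004, 0.058, -558.501], [-0.058, 0.02, 0.998, -1388.853], [0.0, 0.0, 0.0, 1.0]] ['K', 'extrinsics']
{'t': 0.1, 'joints': array([ 1.19741116e+00,  4.91493907e-01,  1.55936119e+00, -1.94677115e-05,
        1.09167109e+00, -1.05583286e-01]), 'qvel': array([ 3.06581597e-04, -1.37039498e-03, -2.09024246e-03, -6.06916760e-05,
       -1.30980562e-03, -8.73845675e-05]), 'tau': array([ 2.83435911e-03, -6.13614821e+01, -2.58608115e+01,  6.94049033e-02,
        4.70051193e-02, -1.20917079e-05]), 'eef_pos': array([165.28410758, 602.54769819, 214.13292401]), 'tcp_rot': array([-3.14066251e+00, -8.12105853e-05,  2.87379972e+00]), 'ft_force': array([0.03114254, 0.24192113, 0.26854124]), 'moment': array([ 0.05242564,  0.02747375, -0.04437334]), 'grip_force': 0.0, 'opening': 1.0013570714737265}
```

View pics/scene0.png

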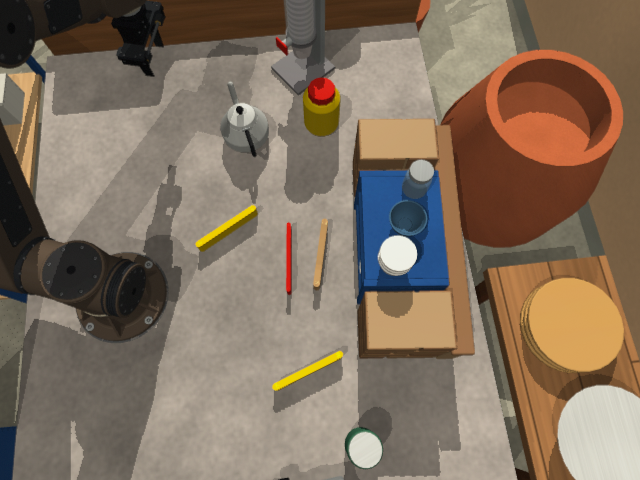

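View pics/top0.png

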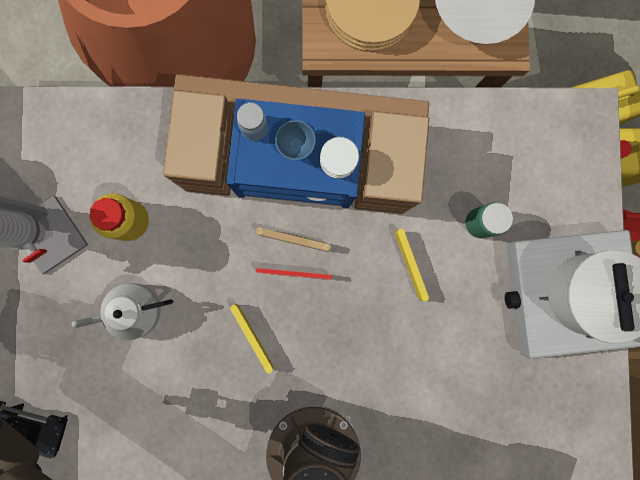

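The scene shot shows four strips: pale wood at (321,253), red at (289,257), and yellow ones at (227,227) and (308,371). The wooden strip at (321,253), top view (293,239), is the thick packer because it is the only one with the wood colour. The yellow ones are look-alikes. The red strip, top view (293,273), is the thin packer. I'll confirm this with a crop and measure.

```bash
cat > h.py <<'E'
import cv2,numpy as np
from cell import env
def ray(c,uv):
    E=np.array(c["extrinsics"]);K=np.array(c["K"])
    d=np.array([(uv[0]-K[0,2])/K[0,0],-(uv[1]-K[1,2])/K[1,1],-1.])
    R=E[:3,:3];return -R.T@E[:3,3],R.T@d
def onz(c,uv,z):
    o,d=ray(c,uv);return (o+d*(z-o[2])/d[2])
def proj(c,p):
    E=np.array(c["extrinsics"]);q=E[:3,:3]@np.array(p)+E[:3,3];K=np.array(c["K"])
    return np.array([K[0,0]*q[0]/-q[2]+K[0,2],K[1,1]*-q[1]/-q[2]+K[1,2]])
def rect(c,m,z):
    """min-area rectangle of the largest blob, mapped to plane z: centre, long-axis yaw deg, size"""
    cs,_=cv2.findContours(m,cv2.RETR_EXTERNAL,cv2.CHAIN_APPROX_NONE);k=max(cs,key=cv2.contourArea)
    w=np.array([onz(c,p[0],z)[:2] for p in k],np.float32)
    (cx,cy),(a,b),t=cv2.minAreaRect(w)
    if a<b:t+=90;a,b=b,a
    return np.round([cx,cy,(t+90)%180-90,a,b],1)
E
python3 - <<'E'
from h import *
for n in("top","scene"):
    im=cv2.imread(f"pics/{n}0.png");c=env.get_calibration(n);h=cv2.cvtColor(im,cv2.COLOR_BGR2HSV)
    y0,y1,x0,x1=(215,290,245,345) if n=="top" else (210,300,275,335)
    roi=np.zeros(h.shape[:2],np.uint8);roi[y0:y1,x0:x1]=255
    red=cv2.inRange(h,(0,190,80),(6,255,255))&roi
    wood=cv2.inRange(h,(9,80,100),(20,200,255))&roi
    for nm,m in(("red",red),("wood",wood)):print(n,nm,rect(c,m,45),rect(c,m,22))
    blue=cv2.inRange(h,(105,150,60),(120,255,255))
    k=max(cv2.findContours(blue,0,2)[0],key=cv2.contourArea)
    print(n,"blue",cv2.approxPolyDP(k,4,True).reshape(-1,2).tolist())
a=cv2.imread("pics/top0.png")[70:290,150:440]
cv2.imwrite("pics/crop.png",cv2.resize(a,None,fx=2.7,fy=2.7,interpolation=cv2.INTER_CUBIC))
E
```

```text
top red [474.6  51.9  84.5  77.4   7.3] [474.6  52.3  84.5  78.7   7.4]
top wood [563.8  52.7  76.3 196.9  19.4] [565.3  53.1  76.3 200.2  19.7]
top blue [[236, 99], [227, 176], [235, 192], [351, 203], [364, 113]]
scene red [474.7  45.6  84.6 202.1  10.9] [473.8  52.6  84.6 205.8  11.1]
scene wood [565.6  50.8  76.2 197.3  19.5] [566.4  58.   76.2 201.   19.8]
scene blue [[360, 171], [355, 208], [359, 291], [362, 284], [358, 302], [369, 287], [447, 285], [437, 171], [418, 199], [401, 190], [406, 171]]
```

View pics/crop.png

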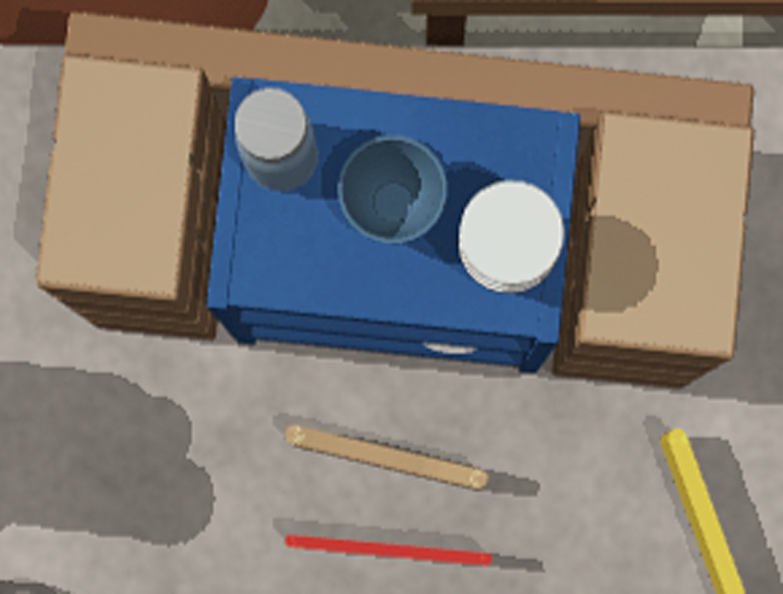

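The crop confirms the pale-wood strip at crop (385,457) and the red one at (385,550). The yellow one at (705,510) is a look-alike. Next I need the shelf pose.

Run:
```python
from h import *
c=env.get_calibration("top");s=np.array([150,70])
f=lambda x,y:np.array([x,y])/2.7+s-0.3
P={k:onz(c,f(*v),220)[:2] for k,v in dict(FL=(210,306),FR=(558,341),BL=(231,77),BR=(579,113)).items()}
for k in P:print(k,P[k].round(1))
yd=(P["FL"]-P["FR"]+P["BL"]-P["BR"]);yaw=np.arctan2(-yd[0],yd[1]);print("yaw",np.degrees(yaw),np.linalg.norm(yd)/2,np.linalg.norm(P["BL"]-P["FL"]))
ctr=sum(P.values())/4;X=np.array([np.cos(yaw),np.sin(yaw)]);Y=np.array([-X[1],X[0]]);print("ctr",ctr,"gl",ctr-100*X+150*Y,"gr",ctr-100*X-150*Y)
for nm,v in dict(cheekL_in=(179,299),cheekL_inB=(203,70),cheekR_in=(576,341),cheekR_inB=(603,112)).items():
  d=onz(c,f(*v),240)[:2]-ctr;print(nm,d@X,d@Y)
for nm,v in dict(cLlow=(217,338),sLlow=(246,343),sRlow=(543,371),cRlow=(555,374)).items():
  d=onz(c,f(*v),0)[:2]-ctr;print(nm,d@X,d@Y)
```

```text
FL [680.3 197.7]
FR [650.  -96.4]
BL [877.1 180.7]
BR [ 846.3 -116.3]
yaw -5.906933043614808 297.1351780381924 197.5347803411107
ctr [763.4232915   41.44804776] gl [679.39118928 200.94289343] gr [648.51731943 -97.46421801]
cheekL_in -98.61430231995665 169.89032092193153
cheekL_inB 95.86010684982195 170.95116912439684
cheekR_in -100.24316869754084 -161.93216997692144
cheekR_inB 95.25579539029647 -166.65161471315074
cLlow -96.13212057553227 171.16069843592305
sLlow -98.215523639438 141.90574174015242
sRlow -96.36108814911518 -156.2199831448114
cRlow -98.15927042831107 -168.47980199548238
```

```bash
cat >> h.py <<'E'
from scipy.spatial.transform import Rotation as Ro
def go(x,y,z,yaw):
    s=env.state();R=Ro.from_euler("xyz",s["tcp_rot"]).as_matrix()
    y0=np.degrees(np.arctan2(R[1,0],R[0,0]))
    print("t",round(s["t"],2),"pos",s["eef_pos"].round(1),"yaw",round(y0,2),"F",s["ft_force"].round(1),"op",round(s["opening"],3),"shift",(R.T@(np.array([x,y,z])-s["eef_pos"])).round(1),"turn",round(-((yaw-y0+180)%360-180),2))
C=np.array([763.4,41.4]);SY=-5.9;a=np.radians(SY);X=np.array([np.cos(a),np.sin(a)]);Y=np.array([-X[1],X[0]])
def sh(x,y):return C+x*X+y*Y
E
python3 -c "
from h import *
go(582,125,130,76.2)"
```

```text
t 0.1 pos [165.3 602.5 214.1] yaw 164.66 F [0.  0.2 0.3] op 1.001 shift [-528.2 -350.2   84.4] turn 88.46
```

>>> step_arm(plan=[[[-528,-350,0,88.5,1],[-528,-350,0,88.5,1],[-528,-350,0,88.5,1],[-528,-350,0,88.5,1],[-528,-350,0,88.5,1],[-528,-350,0,88.5,1],[-528,-350,0,88.5,1],[-528,-350,0,88.5,1]]])

```text
t: 0.77
eef_pos: [385.4, 349.9, 214.6]
tcp_rot: [-3.141, 0.0, 1.868]
ft_force: [-0.0, 1.1, 0.0]
opening: 1.002
grip_force: 0.0
```

```bash
python3 -c "
from h import *
go(582,125,130,76.2)"
```

```text
t 0.77 pos [385.4 349.9 214.6] yaw 107.02 F [-0.   1.1  0. ] op 1.002 shift [-272.6  122.2   84.6] turn 30.82
```

>>> step_arm(plan=[[[-273,122,50,31,1],[-273,122,50,31,1],[-273,122,50,31,1],[-273,122,50,31,1],[-273,122,60,31,1],[-273,122,70,31,1],[-273,122,80,31,1],[-273,122,80,31,1]]])

```text
t: 1.43
eef_pos: [584.1, 124.1, 132.4]
tcp_rot: [-3.14, 0.001, 1.33]
ft_force: [0.6, 1.2, -0.2]
opening: 0.998
grip_force: 0.0
```

```bash
python3 -c "
from h import *
go(582,125,130,76.2)
c=env.get_calibration('wrist');im=env.read_camera('wrist');cv2.imwrite('pics/w1.png',im)
h=cv2.cvtColor(im,cv2.COLOR_BGR2HSV)
m=cv2.inRange(h,(9,70,90),(22,200,255));print('wood',rect(c,m,45));
m=cv2.inRange(h,(0,190,80),(6,255,255));print('red',rect(c,m,45))"
```

```text
t 1.43 pos [584.1 124.1 132.4] yaw 76.23 F [ 0.6  1.2 -0.2] op 0.998 shift [ 0.3 -2.3  2.4] turn 0.03
wood [581.1 110.4  76.3  88.1  18.5]
red [487.3  40.4  83.9  32.3  14.5]
```

View pics/w1.png

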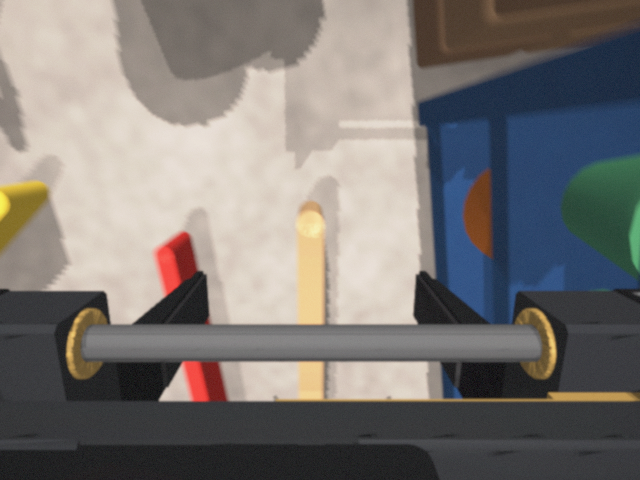

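The wrist view has the wood strip between the fingers, with its end at (311,205). The red strip is at (190,300), and the shelf is close on the right at (430,110). The 180 mm gripper body could touch the shelf if I grip here, so I'll check clearances and the camera offset.

```bash
python3 -c "
from h import *
s=env.state();R=Ro.from_euler('xyz',s['tcp_rot']).as_matrix()
c=env.get_calibration('wrist');E=np.array(c['extrinsics']);o=-E[:3,:3].T@E[:3,3]
print('cam in tool',R.T@(o-s['eef_pos']),'look',R.T@(-E[2,:3]),c['K'][0])
for g in(125.,-20.6): pass
def corner(gx,gy,yaw):
  t=np.radians(yaw);x=np.array([np.cos(t),np.sin(t)]);y=np.array([x[1],-x[0]])
  return max(((np.array([gx,gy])+i*37.5*x+j*90*y-C)@X) for i in(-1,1) for j in(-1,1))
print(corner(582.4,125,76.2),corner(546.6,-20.6,76.2),corner(564.5,52,76.2),'front -100')
"
```

```text
cam in tool [  69.53622626    0.53644094 -169.66981001] look [-2.48457324e-01 -6.52802608e-04  9.68642623e-01] [394.69672101   0.         310.81232325]
-94.33464380578151 -114.97841130235318 -104.6359690467099 front -100
```

```bash
python3 -c "
from h import *
c=env.get_calibration('top');im=cv2.imread('pics/top0.png').astype(int)
m=((im[...,2]>im[...,1]*2)&(im[...,2]>90)).astype(np.uint8)*255;m[:250]=0;m[295:]=0;m[:,:240]=0;m[:,350:]=0
r=rect(c,m,45);print(r)
t=np.radians(r[2]);g=r[:2]+78*np.array([np.cos(t),np.sin(t)]);print(g);go(g[0],g[1],90,r[2])"
```

```text
[473.8  50.6  84.4 196.   11.2]
[481.41146618 128.2277372 ]
t 1.48 pos [584.6 123.1 131.2] yaw 76.16 F [-1.2 -1.5 -2.3] op 1.0 shift [ -19.6 -101.4   41.4] turn -8.24
```

>>> step_arm(plan=[[[-20,-101,0,-8.2,0.5],[-20,-101,0,-8.2,0.5],[-20,-101,20,-8.2,0.5],[-20,-101,41,-8.2,0.5],[-20,-101,41,-8.2,0.5]]])

```text
t: 1.9
eef_pos: [477.4, 131.9, 91.6]
tcp_rot: [-3.138, 0.001, 1.476]
ft_force: [-0.3, 0.2, 0.1]
opening: 0.763
grip_force: 0.0
```

```bash
python3 -c "
from h import *
c=env.get_calibration('wrist');im=env.read_camera('wrist').astype(int)
m=((im[...,2]>im[...,1]*2)&(im[...,2]>90)).astype(np.uint8)*255
r=rect(c,m,45);print(r);go(481.4,128.2,12,84.4)"
```

```text
[482.3 125.6  84.5  64.   11.6]
t 1.95 pos [478.8 132.   92.9] yaw 84.58 F [0.9 0.7 0.8] op 0.753 shift [-3.5  3.1 80.9] turn 0.18
```

>>> step_arm(plan=[[[-3.5,3,40,0,0.3],[-3.5,3,80,0,0.3],[-3.5,3,80,0,0.3],[-3.5,3,80,0,-1],[-3.5,3,80,0,-1],[-3.5,3,80,0,-1],[-3.5,3,80,0,-1],[-3.5,3,80,0,-1]]])

```text
t: 2.62
eef_pos: [483.0, 128.2, 15.4]
tcp_rot: [3.139, -0.001, 1.476]
ft_force: [-0.4, -0.8, -0.1]
opening: 0.354
grip_force: 0.0
```

```bash
python3 -c "
from h import *
p=sh(-260,-158);print(p);go(p[0],p[1],80,174.1)
print(sh(-178,-157.5))"
```

```text
[488.53604674 -89.03698554]
t 2.62 pos [483.  128.2  15.4] yaw 84.57 F [-0.4 -0.8 -0.1] op 0.354 shift [-215.7   26.2  -64.7] turn -89.53
[570.15307401 -96.96862215]
```

>>> step_arm(plan=[[[0,0,4,0,-1],[0,0,4,0,-1],[0,0,4,0,-1],[0,0,4,0,-1],[0,0,4,0,-1],[0,0,4,0,-1]]])

```text
t: 3.12
eef_pos: [482.2, 128.1, 9.7]
tcp_rot: [-3.142, -0.0, 1.476]
ft_force: [-0.7, -0.3, 2.7]
opening: 0.124
grip_force: 30.0
```

```bash
python3 -c "
from h import *
p=sh(-290,-157.5);print(p);go(p[0],p[1],75,174.1)"
```

```text
[458.74635849 -85.45585803]
t 3.12 pos [482.2 128.1   9.7] yaw 84.56 F [-0.7 -0.3  2.7] op 0.124 shift [-214.8   -3.1  -65.3] turn -89.54
```

>>> step_arm(plan=[[[0,0,-30,0,-1],[0,0,-65,0,-1],[-40,-3,-65,-7,-1],[-80,-3,-65,-20,-1],[-120,-3,-65,-36,-1],[-160,-3,-65,-50,-1],[-200,-3,-65,-57,-1],[-215,-3,-65,-64,-1]]])

```text
t: 3.78
eef_pos: [458.9, -84.3, 74.6]
tcp_rot: [3.142, -0.0, 2.134]
ft_force: [1.1, 0.1, -0.5]
opening: 0.123
grip_force: 30.0
```

```bash
python3 -c "
from h import *
p=sh(-290,-157.5);print(p);go(p[0],p[1],60,174.1)"
```

```text
[458.74635849 -85.45585803]
t 3.78 pos [458.9 -84.3  74.6] yaw 122.26 F [ 1.1  0.1 -0.5] op 0.123 shift [-0.9 -0.7 14.6] turn -51.84
```

>>> step_arm(plan=[[[-1,-1,0,-7,-1],[-1,-1,0,-14,-1],[-1,-1,0,-21,-1],[-1,-1,0,-28.5,-1],[-1,-1,0,-35.5,-1],[-1,-1,0,-42.5,-1],[-1,-1,0,-49.5,-1],[-1,-1,0,-52,-1]]])

```text
t: 4.45
eef_pos: [458.9, -83.9, 74.5]
tcp_rot: [3.141, -0.0, 3.044]
ft_force: [-0.1, -0.2, -0.6]
opening: 0.127
grip_force: 30.0
```

>>> step_arm(plan=[[[0,0,30,0,-1],[0,0,60,0,-1],[0,0,60,0,-1],[0,0,60,0,-1]]])

```text
t: 4.78
eef_pos: [458.3, -83.7, 14.0]
tcp_rot: [3.141, -0.003, 3.036]
ft_force: [0.7, 0.2, -1.4]
opening: 0.127
grip_force: 30.0
```

Run:
```python
from h import *
p=sh(-260,-157.5);go(p[0],p[1],12,174.1)
c=env.get_calibration('top');im=env.read_camera('top');i=im.astype(int)
sc=env.read_camera('scene')
m=((i[...,2]>i[...,1]*2)&(i[...,2]>90)).astype(np.uint8)*255;m[:150]=0;m[340:]=0;m[:,:300]=0;m[:,420:]=0
r=rect(c,m,50);print(r,(r[:2]-C)@X,(r[:2]-C)@Y)
a=im[170:320,290:440];b=sc[240:390,270:420]
cv2.imwrite('pics/c2.png',np.hstack([cv2.resize(q,(400,400),interpolation=cv2.INTER_CUBIC) for q in(a,b)]))
```

```text
t 4.78 pos [458.3 -83.7  14. ] yaw 173.97 F [ 0.7  0.2 -1.4] op 0.127 shift [-30.6  -1.7   1.9] turn -0.13
[574.4 -93.1  -6.2 118.1  15. ] -174.17323623726125 -153.2153183550496
```

View pics/c2.png

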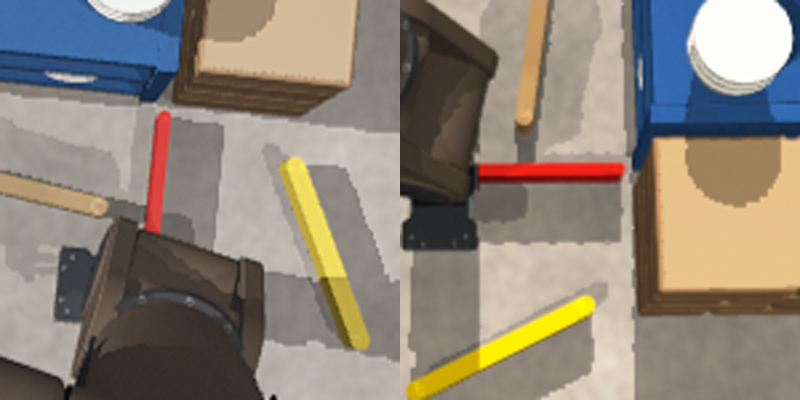

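The packer is held level and its tip sits at top-crop (163,113). The gap mouth is at about (168,98), so it needs a few mm to the right. I'll ease it in.

>>> step_arm(plan=[[[0,-3,2.5,0,-1],[-3,-3,2.5,0,-1],[-6,-3,2.5,0,-1],[-9,-3,2.5,0,-1],[-12,-3,2.5,0,-1],[-15,-3,2.5,0,-1],[-18,-3,2.5,0,-1],[-18,-3,2.5,0,-1]]])

```text
t: 5.55
eef_pos: [477.2, -88.8, 12.1]
tcp_rot: [-3.142, 0.0, 3.037]
ft_force: [0.3, 0.6, -0.6]
opening: 0.124
grip_force: 30.0
```

Run:
```python
from h import *
s=env.state();d=s['eef_pos'][:2]-C;print(d@X,d@Y)
p=sh(-260,-157.5);go(p[0],p[1],12,174.1)
i=env.read_camera('top');j=env.read_camera('scene')
cv2.imwrite('pics/c3.png',np.hstack([cv2.resize(q,(400,400),interpolation=cv2.INTER_CUBIC) for q in(i[175:225,325:375],j[270:330,335:395])]))
```

```text
-271.28145949723 -158.93502988781518
t 5.55 pos [477.2 -88.8  12.1] yaw 173.99 F [ 0.3  0.6 -0.6] op 0.124 shift [-11.3   1.5   0.1] turn -0.11
```

View pics/c3.png

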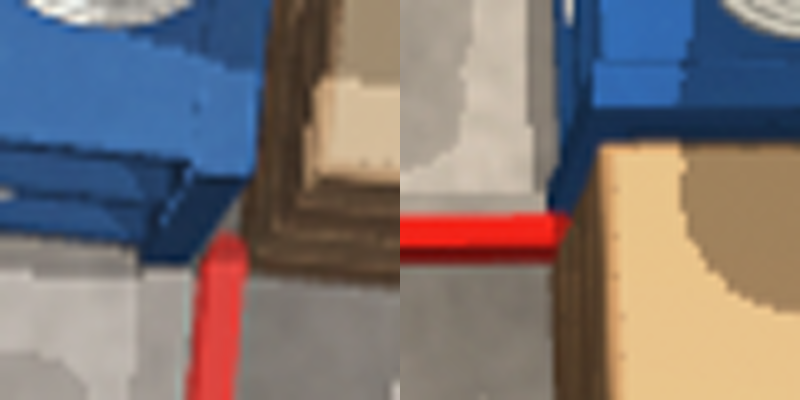

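The tip, at top (222,250), is inside the mouth between the shelf corner at (190,262) and the cheek at (247,262), with no force. I'll keep going.

>>> step_arm(plan=[[[-3,0,0,0,-1],[-6,0,0,0,-1],[-9,0,0,0,-1],[-12,0,0,0,-1],[-15,0,0,0,-1],[-18,0,0,0,-1],[-20,0,0,0,-1],[-20,0,0,0,-1]]])

```text
t: 6.32
eef_pos: [497.0, -90.9, 12.1]
tcp_rot: [3.142, 0.0, 3.036]
ft_force: [0.5, 0.7, -1.1]
opening: 0.123
grip_force: 30.0
```

>>> step_arm(plan=[[[-5,0,0,0,-1],[-10,0,0,0,-1],[-15,0,0,0,-1],[-20,0,0,0,-1],[-25,0,0,0,-1],[-30,0,0,0,-1],[-35,0,0,0,-1],[-35,0,0,0,-1]]])

```text
t: 6.98
eef_pos: [532.4, -94.7, 12.1]
tcp_rot: [-3.142, 0.001, 3.037]
ft_force: [1.2, 0.9, -0.3]
opening: 0.124
grip_force: 30.0
```

>>> step_arm(plan=[[[-5,0,0,0,-1],[-10,0,0,0,-1],[-15,0,0,0,-1],[-20,0,0,0,-1],[-25,0,0,0,-1],[-30,0,0,0,-1],[-35,0,0,0,-1],[-35,0,0,0,-1]]])

```text
t: 7.65
eef_pos: [567.2, -98.3, 12.2]
tcp_rot: [-3.142, 0.001, 3.037]
ft_force: [1.5, 2.0, -1.0]
opening: 0.124
grip_force: 30.0
```

>>> step_arm(plan=[[[-5,0,0,0,-1],[-10,0,0,0,-1],[-15,0,0,0,-1],[-20,0,0,0,-1],[-25,0,0,0,-1],[-28,0,0,0,-1],[-28,0,0,0,-1]]])

```text
t: 8.23
eef_pos: [594.7, -101.2, 12.1]
tcp_rot: [3.142, 0.001, 3.036]
ft_force: [1.5, 1.7, -1.1]
opening: 0.122
grip_force: 30.0
```

Run:
```python
from h import *
s=env.state();d=s['eef_pos'][:2]-C;print(d@X,d@Y)
p=sh(-260,-157.5);go(p[0],p[1],9.5,174.1)
```

```text
-153.1009991024433 -159.1746577950911
t 8.23 pos [ 594.7 -101.2   12.1] yaw 173.98 F [ 1.5  1.7 -1.1] op 0.122 shift [106.9   1.4   2.5] turn -0.12
```

>>> step_arm(plan=[[[0,0,2,0,-1],[0,0,2,0,0],[0,0,2,0,0],[0,0,2,0,0],[0,0,2,0,0.2],[0,0,-30,0,0.2],[20,0,-70,0,0.2],[50,0,-90,0,0.5]]])

```text
t: 8.9
eef_pos: [546.1, -96.5, 104.4]
tcp_rot: [-3.141, 0.004, 3.037]
ft_force: [-0.4, -0.3, 0.5]
opening: 0.56
grip_force: 0.0
```

Run:
```python
from h import *
i=env.read_camera('top').astype(int);c=env.get_calibration('top')
m=((i[...,2]>i[...,1]*2)&(i[...,2]>90)).astype(np.uint8)*255;m[:150]=0;m[340:]=0;m[:,:300]=0;m[:,420:]=0
r=rect(c,m,45);print(r,(r[:2]-C)@X,(r[:2]-C)@Y)
go(540,-22,100,76.2)
```

```text
[ 654.2 -105.3   -6.9   33.3   13.3] -93.54188248250625 -157.1478482882568
t 8.95 pos [540.4 -95.3 107.2] yaw 174.0 F [1.9 0.9 4. ] op 0.598 shift [ 8.1 72.9  7.1] turn 97.8
```

>>> step_arm(plan=[[[8,20,0,7,0.5],[8,40,0,14,0.5],[8,60,0,21,0.5],[8,73,0,28,0.5],[8,73,0,35,0.5],[8,73,0,42,0.5],[8,73,0,49,0.5],[8,73,0,57,0.5]]])

```text
t: 9.62
eef_pos: [543.9, -22.4, 102.2]
tcp_rot: [3.141, 0.0, 2.05]
ft_force: [-0.2, -0.0, 0.3]
opening: 0.753
grip_force: 0.0
```

>>> step_arm(plan=[[[0,0,0,7,0.5],[0,0,0,14,0.5],[0,0,0,21,0.5],[0,0,0,28,0.5],[0,0,0,35,0.5],[0,0,0,40.8,0.5],[0,0,0,40.8,0.5]]])

```text
t: 10.2
eef_pos: [543.9, -22.5, 102.1]
tcp_rot: [3.141, -0.0, 1.339]
ft_force: [-0.2, 0.8, -0.2]
opening: 0.75
grip_force: 0.0
```

Run:
```python
from h import *
c=env.get_calibration('wrist');im=env.read_camera('wrist');h=cv2.cvtColor(im,cv2.COLOR_BGR2HSV)
m=cv2.inRange(h,(9,70,90),(22,200,255));m[300:]=0
k,_=cv2.connectedComponents(m);print(k,rect(c,m,45))
go(546.6,-20.6,10,76.2)
```

```text
2 [560.2  32.8  76.4 162.1  18.5]
t 10.25 pos [543.9 -22.5 102.1] yaw 77.11 F [ 0.2 -0.1 -0. ] op 0.751 shift [ 2.5  2.2 92.1] turn 0.91
```

>>> step_arm(plan=[[[2.5,3,40,0.8,0.3],[2.5,3,80,0.8,0],[2.5,3,92,0.8,-0.2],[2.5,3,92,0.8,-1],[2.5,3,92,0.8,-1],[2.5,3,92,0.8,-1],[2.5,3,92,0.8,-1],[2.5,3,92,0.8,-1]]])

```text
t: 10.92
eef_pos: [548.1, -20.8, 11.4]
tcp_rot: [3.139, -0.0, 1.331]
ft_force: [1.0, -0.3, -0.3]
opening: 0.248
grip_force: 0.0
```

>>> step_arm(plan=[[[0,0,0,0,-1],[0,0,0,0,-1],[0,0,0,0,-1],[0,0,-2,0,-1]]])

```text
t: 11.25
eef_pos: [547.5, -20.7, 12.6]
tcp_rot: [3.141, -0.0, 1.33]
ft_force: [0.1, -0.4, -0.2]
opening: 0.189
grip_force: 30.0
```

Run:
```python
from h import *
p=sh(-295,159.5);print(p);go(p[0],p[1],30,-5.9)
```

```text
[486.35807857 230.37889768]
t 11.25 pos [547.5 -20.7  12.6] yaw 76.23 F [ 0.1 -0.4 -0.2] op 0.189 shift [ 229.3 -119.2  -17.4] turn 82.13
```

>>> step_arm(plan=[[[0,-40,-20,0,-1],[10,-80,-20,0,-1],[40,-110,-20,0,-1],[80,-119,-20,4,-1],[120,-119,-20,11,-1],[160,-119,-20,18,-1],[200,-119,-20,25,-1],[229,-119,-20,32,-1]]])

```text
t: 11.92
eef_pos: [486.3, 231.0, 32.6]
tcp_rot: [3.141, -0.0, 0.8]
ft_force: [1.0, -0.3, -0.8]
opening: 0.185
grip_force: 30.0
```

>>> step_arm(plan=[[[0,0,0,7,-1],[0,0,0,14,-1],[0,0,0,21,-1],[0,0,0,28,-1],[0,0,0,35,-1],[0,0,0,42,-1],[0,0,0,49,-1],[0,0,0,50,-1]]])

```text
t: 12.58
eef_pos: [486.2, 228.9, 32.4]
tcp_rot: [-3.141, -0.0, -0.073]
ft_force: [0.9, 0.1, -0.5]
opening: 0.189
grip_force: 30.0
```

Run:
```python
from h import *
p=sh(-295,159.5);print(p);go(p[0],p[1],11,-5.9)
```

```text
[486.35807857 230.37889768]
t 12.58 pos [486.2 228.9  32.4] yaw -4.2 F [ 0.9  0.1 -0.5] op 0.189 shift [ 0.1 -1.5 21.4] turn 1.7
```

>>> step_arm(plan=[[[0,-1.5,10,1.7,-1],[0,-1.5,21.5,1.7,-1],[0,-1.5,22,1.7,-1],[0,-1.5,22,1.7,0],[0,-1.5,22,1.7,0],[0,-1.5,22,1.7,0],[0,-1.5,-15,0,0.3],[0,-1.5,-55,0,0.3]]])

```text
t: 13.25
eef_pos: [485.0, 229.9, 86.0]
tcp_rot: [3.14, 0.005, -0.065]
ft_force: [0.9, 0.4, -0.4]
opening: 0.482
grip_force: 0.0
```

>>> step_arm(plan=[[[0,0,0,-7,0.2],[0,0,0,-14,0.2],[0,0,0,-21,0.2],[0,0,0,-28,0.2],[0,0,0,-35,0.2],[0,0,0,-42,0.2],[0,0,0,-49,0.2],[0,0,0,-57,0.2]]])

```text
t: 13.92
eef_pos: [486.2, 230.3, 87.1]
tcp_rot: [-3.142, -0.0, 0.92]
ft_force: [-0.4, 0.4, 0.2]
opening: 0.602
grip_force: 0.0
```

>>> step_arm(plan=[[[0,0,0,-7,0.2],[0,0,0,-14,0.2],[0,0,0,-21,0.2],[0,0,0,-28,0.2],[0,0,0,-35,0.2],[0,0,0,-42,0.2],[0,0,0,-49,0.2],[0,0,0,-57,0.2]]])

```text
t: 14.58
eef_pos: [486.2, 230.3, 87.1]
tcp_rot: [3.142, -0.0, 1.9]
ft_force: [0.3, 0.6, 0.2]
opening: 0.6
grip_force: 0.0
```

>>> step_arm(plan=[[[0,0,0,-7,0.2],[0,0,0,-14,0.2],[0,0,0,-21,0.2],[0,0,0,-28,0.2],[0,0,0,-35,0.2],[0,0,0,-42,0.2],[0,0,0,-49,0.2],[0,0,0,-57,0.2]]])

```text
t: 15.25
eef_pos: [486.2, 230.3, 87.1]
tcp_rot: [3.142, -0.0, 2.88]
ft_force: [0.6, -0.6, 0.4]
opening: 0.599
grip_force: 0.0
```

Run:
```python
from h import *
c=env.get_calibration('wrist');im=env.read_camera('wrist');h=cv2.cvtColor(im,cv2.COLOR_BGR2HSV)
m=cv2.inRange(h,(9,70,90),(22,200,255));m[300:]=0;cv2.imwrite('pics/w2.png',im)
print('wrist',rect(c,m,45))
c=env.get_calibration('top');i=env.read_camera('top');h=cv2.cvtColor(i,cv2.COLOR_BGR2HSV)
m=cv2.inRange(h,(9,70,90),(22,200,255));m[:205]=0;m[330:]=0;m[:,:190]=0;m[:,290:]=0
r=rect(c,m,45);print('top',r,(r[:2]-C)@X,(r[:2]-C)@Y)
cv2.imwrite('pics/c4.png',np.hstack([cv2.resize(i[170:320,170:320],(400,400),interpolation=cv2.INTER_CUBIC),cv2.resize(im,(400,400))]))
p=sh(-295,159.5);print(p);go(p[0],p[1],11,174.1)
```

```text
wrist [481.4 231.1  -4.3  54.5  19.1]
top [600.6 218.1  -5.8 104.8  23.9] -180.10105987698242 159.02936279564088
[486.35807857 230.37889768]
t 15.35 pos [486.2 230.3  87.1] yaw 164.79 F [-0.1  0.8  0. ] op 0.6 shift [-0.1  0.1 76.1] turn -9.31
```

View pics/c4.png

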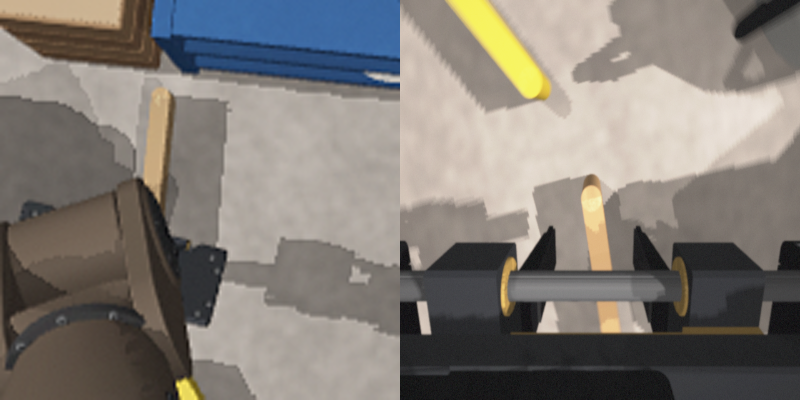

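Wood stands upright and points into the left gap. Its tip is at top-crop (162,92) and the mouth spans about (157..190, 70). I'll regrip its rear end.

>>> step_arm(plan=[[[0,0,0,-7,0.1],[0,0,35,-9.3,0.0],[0,0,70,-9.3,0.0],[0,0,76,-9.3,0.0],[0,0,76,-9.3,-1],[0,0,76,-9.3,-1],[0,0,76,-9.3,-1],[0,0,76,-9.3,-1]]])

```text
t: 16.02
eef_pos: [487.0, 230.7, 12.7]
tcp_rot: [3.14, 0.002, 3.035]
ft_force: [-0.2, -0.9, -0.1]
opening: 0.273
grip_force: 0.0
```

>>> step_arm(plan=[[[0,0,0,0,-1],[0,0,0,0,-1],[0,0,0,0,-1],[0,0,-1.5,0,-1]]])

```text
t: 16.35
eef_pos: [486.5, 230.5, 13.3]
tcp_rot: [3.141, 0.001, 3.035]
ft_force: [-0.4, 0.6, -1.4]
opening: 0.185
grip_force: 30.0
```

Run:
```python
from h import *
s=env.state();d=s['eef_pos'][:2]-C;print(d@X,d@Y)
p=sh(-295,159.5);print(p);go(p[0],p[1],11,174.1)
```

```text
-294.8550333222095 159.60493183823843
[486.35807857 230.37889768]
t 16.35 pos [486.5 230.5  13.3] yaw 173.89 F [-0.4  0.6 -1.4] op 0.185 shift [ 0.1 -0.1  2.3] turn -0.21
```

>>> step_arm(plan=[[[-5,0,0,-0.2,-1],[-10,0,0,-0.2,-1],[-14,0,0,-0.2,-1],[-17,0,0,-0.2,-1],[-20,0,0,-0.2,-1],[-23,0,0,-0.2,-1],[-26,0,0,-0.2,-1],[-28,0,0,-0.2,-1]]])

```text
t: 17.02
eef_pos: [514.5, 227.4, 12.6]
tcp_rot: [3.142, 0.0, 3.039]
ft_force: [-0.6, 0.4, -0.1]
opening: 0.188
grip_force: 30.0
```

>>> step_arm(plan=[[[-2,0,0,0,-1],[-4,0,0,0,-1],[-6,0,0,0,-1],[-8,0,0,0,-1],[-10,0,0,0,-1],[-12,0,0,0,-1],[-12,0,0,0,-1]]])

```text
t: 17.6
eef_pos: [526.5, 226.2, 12.7]
tcp_rot: [3.141, 0.0, 3.039]
ft_force: [0.4, -0.0, 0.2]
opening: 0.187
grip_force: 30.0
```

>>> step_arm(plan=[[[-4,0,0,0,-1],[-8,0,0,0,-1],[-12,0,0,0,-1],[-16,0,0,0,-1],[-20,0,0,0,-1],[-24,0,0,0,-1],[-28,0,0,0,-1],[-30,0,0,0,-1]]])

```text
t: 18.27
eef_pos: [556.6, 223.0, 12.6]
tcp_rot: [3.141, 0.0, 3.038]
ft_force: [-0.7, -0.3, -0.5]
opening: 0.19
grip_force: 30.0
```

>>> step_arm(plan=[[[-4,0,0,0,-1],[-8,0,0,0,-1],[-12,0,0,0,-1],[-16,0,0,0,-1],[-20,0,0,0,-1],[-24,0,0,0,-1],[-28,0,0,0,-1],[-30,0,0,0,-1]]])

```text
t: 18.93
eef_pos: [586.4, 219.9, 12.6]
tcp_rot: [3.141, 0.0, 3.039]
ft_force: [-0.1, 0.1, 1.1]
opening: 0.186
grip_force: 30.0
```

>>> step_arm(plan=[[[-4,0,0,0,-1],[-8,0,0,0,-1],[-12,0,0,0,-1],[-16,0,0,0,-1],[-20,0,0,0,-1],[-24,0,0,0,-1],[-28,0,0,0,-1],[-28,0,0,0,-1]]])

```text
t: 19.6
eef_pos: [614.5, 217.0, 12.6]
tcp_rot: [3.141, 0.001, 3.038]
ft_force: [-0.1, -0.3, -1.0]
opening: 0.187
grip_force: 30.0
```

>>> step_arm(plan=[[[-4,0,0,0,-1],[-8,0,0,0,-1],[-12,0,0,0,-1],[-14,0,0,0,-1],[-14,0,0,0,-1],[-14,0,2,0,-1],[-14,0,2,0,-1]]])

```text
t: 20.18
eef_pos: [628.1, 215.6, 12.3]
tcp_rot: [3.141, 0.002, 3.039]
ft_force: [-3.2, -2.5, 15.4]
opening: 0.188
grip_force: 30.0
```

Run:
```python
from h import *
s=env.state();d=s['eef_pos'][:2]-C;print(d@X,d@Y)
go(*s['eef_pos'],174.1)
```

```text
-152.46061806799244 159.39360995028807
t 20.18 pos [628.1 215.6  12.3] yaw 174.12 F [-3.2 -2.5 15.4] op 0.188 shift [0. 0. 0.] turn 0.02
```

>>> step_arm(plan=[[[0,0,-1,0,0],[0,0,-1,0,0],[0,0,-1,0,0],[0,0,-1,0,0.2],[0,0,-40,0,0.2],[20,0,-80,0,0.2],[60,0,-100,0,0.2],[100,0,-120,0,0.2]]])

```text
t: 20.85
eef_pos: [535.3, 225.0, 128.0]
tcp_rot: [3.141, 0.002, 3.038]
ft_force: [0.6, 0.6, 0.6]
opening: 0.593
grip_force: 0.0
```

>>> step_arm(plan=[[[40,20,0,0,0.2],[80,40,-30,0,0.2],[120,0,-60,0,0.2],[150,-40,-90,0,0.2],[150,-80,-90,0,0.2],[150,-120,-90,0,0.2],[150,-150,-90,0,0.2],[150,-150,-90,0,0.2]]])

```text
t: 21.52
eef_pos: [369.5, 89.1, 217.3]
tcp_rot: [-3.141, 0.001, 3.039]
ft_force: [0.7, -0.5, 0.2]
opening: 0.599
grip_force: 0.0
```

Run:
```python
from h import *
i=env.read_camera('top');j=env.read_camera('scene')
c=env.get_calibration('top');h=cv2.cvtColor(i,cv2.COLOR_BGR2HSV)
print(env.state()['eef_pos'].round(),env.state()['ft_force'].round(1))
k=i.astype(int);m=((k[...,2]>k[...,1]*2)&(k[...,2]>90)).astype(np.uint8)*255;m[:150]=0;m[340:]=0;m[:,:330]=0;m[:,420:]=0
w=cv2.inRange(h,(9,70,90),(22,200,255));w[:193]=0;w[260:]=0;w[:,:215]=0;w[:,260:]=0
for nm,q in(('red',m),('wood',w)):
    cs=max(cv2.findContours(q,0,1)[0],key=cv2.contourArea)
    xs=[((onz(c,p[0],45)[:2]-C)@X) for p in cs];print(nm,'rear',min(xs),'centre',min(xs)+100)
    r=rect(c,q,45);print(r,(r[:2]-C)@Y)
cv2.imwrite('pics/fin.png',np.hstack([cv2.resize(i[70:290,160:440],(420,330)),cv2.resize(j[100:380,260:500],(360,330))]))
```

```text
[370.  89. 217.] [ 0.3  0.7 -0.8]
red rear -175.9054379236758 centre -75.9054379236758
[ 621.5 -101.    -6.2   98.9   15.1] -156.23194212759594
wood rear -178.38535945142937 centre -78.38535945142937
[643.1 212.1  -4.9  82.2  24. ] 157.42982870639585
```

View pics/fin.png

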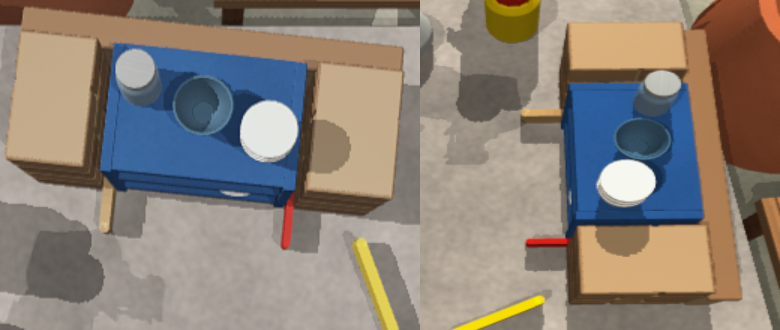

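Both packers stand upright in their gaps: wood on the left at (107,205), red on the right at (287,220). Their centres are about 22–24 mm behind the shelf's front, and the arm is clear.

```bash
python3 -c "
from cell import env
print(env.job_done())"
```

```text
the job is handed in; nothing more can be done
None
```

I handed the job in with the thick wooden packer in the left gap and the thin red one in the right, each about 120 mm inside; neither jammed, nothing else was visibly disturbed, and it took about 22 s (no verdict was returned).

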